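Sweep the loose parts into the bench pan

ROBOT

A 6-joint arm with a two-finger parallel gripper is mounted at the origin on a cart in front of the work surface, level with it; the furniture and walls round the work are solid. World frame = base frame: x ahead of the robot, y to its left, z up, the work surface at z = 0. Lengths are in m, angles in rad, forces in N, time in s.
With the tool pointing down it reaches from about 0.4 to 0.825 m from the base axis. Payload 7 kg.
Tool frame: the origin (TCP) lies between the finger pads; the fingertips stand arm.tips_ahead ahead of it and the grasp point (between the pads) lies 11 mm behind it (arm.tips_ahead is the distance from the TCP to the fingertips, in m); z points along the fingers, y is the line along which they close (so a half turn about z gives the same grasp; the last joint's range is limited). The gripper opens to 88 mm and grips with 3 to 60 N. Pads are 19 mm wide; open, the fingers measure 130 mm over their backs; the gripper's body (78 mm by 193 mm) begins 47 mm behind the grasp point.
Start: joints at [-0.974, 0.359, 0.012, 0, -1.224, -0.288], TCP at [0.205, -0.643, 0.235] pointing down, gripper open.
Joint ranges: [-3.07, 3.07], [-1.43, 2.12], [-1.02, 1.25], [-3.03, 1.67], [-3.05, -0], [-3.03, 3.03]. Speed limits (rad/s): [2.39, 2.39, 3.01, 3.14, 3.14, 3.14].

INTERFACE

Orientations are given as [roll, pitch, yaw] about the fixed x, y, z axes, in that order (R = Rz(yaw) Ry(pitch) Rx(roll)).
In Python, from rig import arm gives the robot as it stands.
- The arm moves only by the tool step_arm, never from a script. Its argument "targets" is a list of rows, each a list of 3 entries, a list of its own where there are three numbers: the shift along the tool's x, y, z in mm, then the turn, a rotation vector about the tool's x, y, z in degrees, then the opening, from 0 (shut) to 1 (fully open). In form: [[[tx, ty, tz], [wx, wy, wz], hand], ...]. A call has exactly 8 rows; each row shifts and turns the commanded pose from where the row before left it, along the tool's axes as they then stand; what a row does not reach is not made up. A row lasts 1/8 s, in which the tool goes at most 62.5 mm and 10.7 degrees, less where a joint would pass 70% of its speed; a pose out of reach is approached as far as the arm can. A call with a gripper value outside its range is refused whole. The fingers move at their own pace and stop on an object; "squeeze" is the grip in N (left out, the last holds). Time passes only in rows, so rows that do not move let the fingers close, or fill a call up. It gives the time, the measured TCP pose, the force, the opening and the grip force at its end, in the units of the state.
- arm.read_state(): the state, without advancing time (a new reading comes with each control period).
- arm.capture(name): name is "side" or "top" or "wrist"; returns the picture (384x512x3 uint8, blue, green, red); there is no depth.
- arm.get_calibration(name): a dict with "fovy" (degrees; the focal length in pixels is half the picture's height over the tangent of half this angle, whatever the lens; pixels are square), "cx", "cy" (the principal point, pixels), "xyz" and "attitude" of the camera in the world. Camera axes: x right, y up, looking along -z (the intrinsics and any distortion apply to the point x, -y, -z); pixel columns grow to the right and rows downward; lengths in m; the calibration is good to about 2 mm. A picture is of the moment at which its call begins: read the wrist's pose just before it. get_calibration takes no time and is no camera call; for the wrist camera it gives the pose at the moment of the call.
- arm.job_done(): hands the job in; it is judged then, once.
The state is a dict: "time": time; "joint_pos": joint angles; "joint_velocities": joint speeds; "effort": joint torques, N m; "ee_pos": TCP position; "tool_rot": TCP orientation; "ft_force": force on the tool from outside, world axes, zero at the start; "wrist_torque": the same for the moment, N m; "width": finger opening in m; "grip_force": force on a finger pad.
Only numpy, scipy, OpenCV 4.12 (cv2) and the standard library are available. Lean on these libraries where they do the work, as an engineer would, in place of code of your own. Each camera call takes 0.05 s, during which the arm holds its last target. There are 200 camera calls.

TASK

Clear the front of the bench: with the fingertips, sweep the two white fuses and the blue cable clamp that lie nearest the robot along the bench through the open mouth of the green bench pan, until each lies wholly inside, past the mouth. Only push them, never pick them up or lift them, and leave the red insulator, the red tape and the black fan near them where they are (the similar things stored at the back right of the bench are no part of the job).

Things in the scene. Friction and masses are not known exactly. Their poses are not given: they have to be found in the camera images.
- bench_pan: green and steel bench pan like a dustpan, fixed fast. Origin: centre of the floor's underside; -x points out of the open mouth, +x to the wooden handle. Floor x -85..85, y -75..75, 2 thick; before the mouth a lip slopes from x = -85 down to the bench at x = -110. Walls 35 high (over the bench), 3 thick, at y = +-75 and x = +85, none at the mouth. Handle to x = 158, 30 high
- pan_mouth (a point): middle of the mouth line of the pan: where the lip meets the floor, between the front ends of the side walls (85 mm from the pan's origin along its -x axis, 2 mm above the bench)
- fuse_0: larger white cartridge fuse with grey end caps, lying; 22 wide, 76 long (its y axis), 22 high, about 60 g, loose on the bench, slides when pushed; origin: centre of its underside
- fuse_0_end_a (a point): middle of the end face of fuse_0 at y = +38 mm in its frame
- fuse_0_end_b (a point): middle of the end face of fuse_0 at y = -38 mm in its frame
- fuse_1: smaller white cartridge fuse with grey end caps, lying; 20 wide, 58 long (its y axis), 20 high, about 60 g, loose on the bench, slides when pushed; origin: centre of its underside
- fuse_1_end_a (a point): middle of the end face of fuse_1 at y = +29 mm in its frame
- fuse_1_end_b (a point): middle of the end face of fuse_1 at y = -29 mm in its frame
- blue_clip: blue plastic cable clamp, lying; 18 wide, 62 long (its y axis), 19 high, about 20 g, loose on the bench, slides when pushed; origin: centre of its underside
- blue_clip_end_a (a point): middle of the end face of blue_clip at y = +31 mm in its frame
- blue_clip_end_b (a point): middle of the end face of blue_clip at y = -31 mm in its frame
- red_standoff: dark red ribbed insulator standing upright, diameter 38, 41 high, loose, a bystander to be left alone; origin: centre of its underside
- tape_red: roll of red tape lying flat, diameter 60, 19 high, loose, a bystander to be left alone; origin: centre of its underside
- spare_fan: black fan lying flat, 60 x 60, 25 high, loose, a bystander to be left alone; origin: centre of its underside

How it is judged:
At the end, for the whole second after the job is handed in: Fuses and clamp lie at rest on the pan floor: the middles of both end faces of each are past the mouth line (1 mm allowance), between the walls, under 30 mm high. The red insulator, red tape and black fan are within 20 mm of where they stood (x of fuse_0_end_a in the frame of bench_pan between -0.086 and 0.088 m and y of fuse_0_end_a in the frame of bench_pan between -0.078 and 0.078 m and height (world z) of each of fuse_0_end_a, fuse_0_end_b, fuse_1_end_a, fuse_1_end_b, blue_clip_end_a, blue_clip_end_b below 0.03 m and x of fuse_0_end_b in the frame of bench_pan between -0.086 and 0.088 m and y of fuse_0_end_b in the frame of bench_pan between -0.078 and 0.078 m and linear speed of each of fuse_0, fuse_1, blue_clip below 0.02 m/s and x of fuse_1_end_a in the frame of bench_pan between -0.086 and 0.088 m and y of fuse_1_end_a in the frame of bench_pan between -0.078 and 0.078 m and x of fuse_1_end_b in the frame of bench_pan between -0.086 and 0.088 m and y of fuse_1_end_b in the frame of bench_pan between -0.078 and 0.078 m and x of blue_clip_end_a in the frame of bench_pan between -0.086 and 0.088 m and y of blue_clip_end_a in the frame of bench_pan between -0.078 and 0.078 m and x of blue_clip_end_b in the frame of bench_pan between -0.086 and 0.088 m and y of blue_clip_end_b in the frame of bench_pan between -0.078 and 0.078 m and distance of each of red_standoff, tape_red, spare_fan from where it was at the start of the episode below 0.02 m); the robot touches nothing.
It fails at once if a fuse or the clamp is lifted (its origin higher than 30 mm above the bench) (height (world z) of any of fuse_0, fuse_1, blue_clip above 0.03 m).
It fails at once if red_standoff is disturbed (moved more than 20 mm) (distance of red_standoff from where it was at the start of the episode above 0.02 m).
It fails at once if tape_red is disturbed (moved more than 20 mm) (distance of tape_red from where it was at the start of the episode above 0.02 m).
It fails at once if spare_fan is disturbed (moved more than 20 mm) (distance of spare_fan from where it was at the start of the episode above 0.02 m).
It also fails if it takes over 72 s, if anything falls off the work surface, if the arm or the gripper's body presses on something with over 40 N, if the wrist force passes 120 N, or if a joint passes its speed limit or range.

## Working session

There is one attempt and no reset: what is moved stays moved. The work goes in short steps, Python scripts to look and compute and a tool call to move; the robot and the scene stay as the last step left them, time stands still between calls to the robot, and variables do not carry over. Pictures are saved under pics/ and viewed, at most 13 in all, crops included, and the job is handed in when it is done.

Besides the shell and the picture viewer there is one more tool, called after "Request:" as name(argument=value, ...) on one line, values as JSON. step_arm: Moves the arm, as the interface text tells. Its arguments: {"type":"object","properties":{"targets":{"type":"array","items":{"type":"array"}},"squeeze":{"type":"number"}},"required":["targets"]}

```bash
ls; mkdir -p pics
python3 - <<'E'
from rig import arm
import cv2
for n in("top","side"):
    cv2.imwrite(f"pics/{n}0.png",arm.capture(n)); print(n,arm.get_calibration(n))
s=arm.read_state();print(s["time"],s["ee_pos"],s["tool_rot"],arm.tips_ahead,s["width"])
E
```

```text
pics
top {'fovy': 48.10304921778784, 'cx': 253.8944393232471, 'cy': 192.20056718089808, 'xyz': array([ 0.48027327, -0.18666907,  0.94136533]), 'attitude': array([ 0.11624887, -0.0111518 , -1.56928143])}
side {'fovy': 54.939712766443556, 'cx': 250.9875241692526, 'cy': 188.90795564554114, 'xyz': array([0.32839397, 0.51615462, 0.44650833]), 'attitude': array([ 1.07027488, -0.01999965, -2.80998469])}
0.1 [ 0.20497858 -0.64269068  0.23369975] [ 3.14011038e+00 -1.85589671e-04 -2.83290285e+00] 0.008 0.08753081187444002
```

View pics/top0.png

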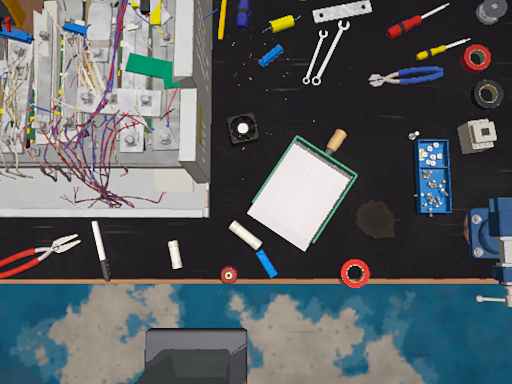

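View pics/side0.png

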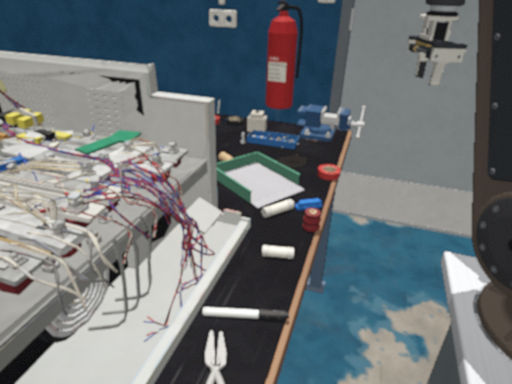

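Top view: the pan spans (300,137)-(355,175) at the rear, with its mouth along (248,212)-(307,248). fuse_0 is at (245,235), fuse_1 at (175,254) and the clip at (266,263). The insulator is at (229,275), the tape at (355,271) and the fan at (242,128). Side view confirms this layout.

```bash
cat > h.py <<'E'
import cv2,numpy as np
from rig import arm
from scipy.spatial.transform import Rotation as R
def ray(c,uv,z):
    f=192/np.tan(np.radians(c["fovy"]/2)); uv=np.atleast_2d(uv).astype(float)
    d=np.c_[(uv[:,0]-c["cx"])/f,-(uv[:,1]-c["cy"])/f,-np.ones(len(uv))]@R.from_euler("xyz",c["attitude"]).as_matrix().T
    return c["xyz"]+d*((z-c["xyz"][2])/d[:,2])[:,None]
def look(name="top",save=None):
    im=arm.capture("top"); c=arm.get_calibration("top")
    if save: cv2.imwrite(save,cv2.resize(im[110:310,150:400],None,fx=3,fy=3,interpolation=cv2.INTER_CUBIC))
    return im,c
def blobs(im,c,roi,mask,z,amin=40):
    x0,y0,x1,y1=roi; m=np.zeros(mask.shape,np.uint8); m[y0:y1,x0:x1]=mask[y0:y1,x0:x1]*255
    m=cv2.morphologyEx(m,cv2.MORPH_CLOSE,np.ones((3,3)))
    for k in cv2.findContours(m,cv2.RETR_EXTERNAL,cv2.CHAIN_APPROX_NONE)[0]:
        if cv2.contourArea(k)<amin: continue
        p=ray(c,k[:,0],z)[:,:2]*1000
        r=cv2.minAreaRect(p.astype(np.float32)); print(k[:,0].mean(0).round(),"rect",np.round(r[0]),np.round(r[1]),"corners",cv2.boxPoints(r).round().tolist())
E
python3 - <<'E'
from h import *
im,c=look(save="pics/t1.png")
b,g,r=[im[...,i].astype(int) for i in range(3)]
h,s,v=cv2.split(cv2.cvtColor(im,cv2.COLOR_BGR2HSV))
print("white");blobs(im,c,(155,218,280,276),(v>120)&(s<90),.012)
print("blue");blobs(im,c,(240,240,290,282),(b>120)&(b-r>60),.01)
print("standoff");blobs(im,c,(212,258,242,290),(r-b>30)&(r-g>30)&(s>110),.03)
print("tape");blobs(im,c,(330,250,380,295),(r-b>60)&(s>110),.019)
print("fan");blobs(im,c,(222,105,266,150),(v>28),.02)
print("pan green");blobs(im,c,(235,120,370,260),(g-r>25)&(g-b>5),.035)
print("pan floor");blobs(im,c,(235,120,370,260),(v>150)&(s<60),.002,1000)
print("edge",ray(c,[[150,281],[250,281],[400,281],[205,217],[60,217]],0).round(3))
E
```

```text
white
[174. 254.] rect [455. -28.] [60. 20.] corners [[424.0, -24.0], [428.0, -44.0], [487.0, -31.0], [483.0, -12.0]]
[245. 235.] rect [ 496. -178.] [78. 22.] corners [[464.0, -201.0], [481.0, -215.0], [529.0, -154.0], [512.0, -140.0]]
[270. 223.] rect [ 516. -224.] [34. 54.] corners [[498.0, -197.0], [498.0, -251.0], [533.0, -251.0], [533.0, -197.0]]
blue
[266. 264.] rect [ 436. -223.] [63. 19.] corners [[404.0, -231.0], [415.0, -248.0], [468.0, -215.0], [458.0, -198.0]]
standoff
[227. 277.] rect [ 415. -140.] [37. 60.] corners [[396.0, -110.0], [396.0, -170.0], [433.0, -170.0], [433.0, -110.0]]
tape
[354. 276.] rect [ 416. -410.] [ 58. 104.] corners [[387.0, -358.0], [387.0, -462.0], [446.0, -462.0], [446.0, -358.0]]
fan
[244. 127.] rect [ 732. -174.] [99. 95.] corners [[682.0, -127.0], [683.0, -222.0], [782.0, -221.0], [781.0, -126.0]]
pan green
[311. 179.] rect [ 596. -305.] [159. 177.] corners [[479.0, -323.0], [626.0, -420.0], [714.0, -288.0], [567.0, -190.0]]
pan floor
[301. 195.] rect [ 585. -297.] [151. 196.] corners [[461.0, -306.0], [625.0, -414.0], [708.0, -288.0], [544.0, -180.0]]
edge [[ 0.398  0.026  0.   ]
 [ 0.398 -0.189  0.   ]
 [ 0.398 -0.513  0.   ]
 [ 0.535 -0.09   0.   ]
 [ 0.535  0.225  0.   ]]
```

View pics/t1.png

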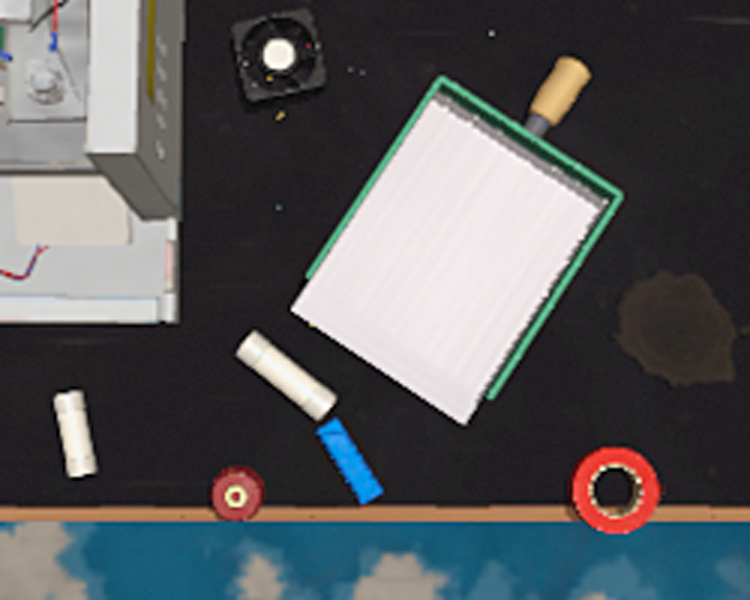

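Request:
step_arm(targets=[[[0, 0, 22], [0, 0, 9], 0.35], [[0, 0, 22], [0, 0, 9], 0.35], [[0, 0, 22], [0, 0, 9], 0.35], [[0, 0, 22], [0, 0, 9], 0.35], [[0, 0, 22], [0, 0, 9], 0.35], [[0, 0, 22], [0, 0, 9], 0.35], [[0, 0, 0], [0, 0, 0], 0.35], [[0, 0, 0], [0, 0, 0], 0.35]])

```text
time: 1.15
ee_pos: [0.2053, -0.6435, 0.1033]
tool_rot: [-3.141, 0.0, 2.512]
ft_force: [0.1, 0.6, 0.0]
width: 0.0307
grip_force: 0.0
```

Request:
step_arm(targets=[[[12.6, 57.9, 0], [0, 0, 0], 0.35], [[12.6, 57.9, 0], [0, 0, 0], 0.35], [[12.6, 57.9, 0], [0, 0, 0], 0.35], [[12.6, 57.9, 0], [0, 0, 0], 0.35], [[12.6, 57.9, 0], [0, 0, 0], 0.35], [[12.6, 57.9, 0], [0, 0, 0], 0.35], [[12.6, 57.9, 0], [0, 0, 0], 0.35], [[12.6, 57.9, 0], [0, 0, 0], 0.35]])

```text
time: 2.15
ee_pos: [0.3998, -0.2085, 0.1042]
tool_rot: [3.14, 0.003, 2.511]
ft_force: [1.6, -0.8, -0.5]
width: 0.0308
grip_force: 0.0
```

Request:
step_arm(targets=[[[0, 0, 22], [0, 0, 0], 0.35], [[0, 0, 22], [0, 0, 0], 0.35], [[0, 0, 22], [0, 0, 0], 0.35], [[0, 0, 22], [0, 0, 0], 0.35], [[0, 0, 0], [0, 0, 0], 0.35], [[-8, 0, 0], [0, 0, 0], 0.35], [[-8, 0, 0], [0, 0, 0], 0.35], [[-8, 0, 0], [0, 0, 0], 0.35]])

```text
time: 3.15
ee_pos: [0.4187, -0.2248, 0.0153]
tool_rot: [3.141, 0.001, 2.508]
ft_force: [-0.1, -0.1, -0.6]
width: 0.0307
grip_force: 0.1
```

```bash
python3 -c "
from h import *
cv2.imwrite('pics/w2.png',arm.capture('wrist'));cv2.imwrite('pics/s2.png',arm.capture('side')[130:250,190:370])"
```

```text
(no output)
```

View pics/w2.png

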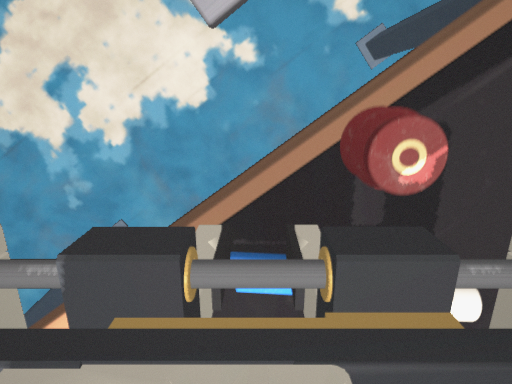

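The wrist view shows the clip just ahead of the fingers at (262,272), fuse_0's end to the right at (467,305), and the insulator standing clear at (408,155). I'll keep pushing.

Request:
step_arm(targets=[[[-11, 0, 0], [0, 0, 0], 0.35], [[-11, 0, 0], [0, 0, 0], 0.35], [[-11, 0, 0], [0, 0, 0], 0.35], [[-11, 0, 0], [0, 0, 0], 0.35], [[-11, 0, 0], [0, 0, 0], 0.35], [[-11, 0, 0], [0, 0, 0], 0.35], [[-11, 0, 0], [0, 0, 0], 0.35], [[-11, 0, 0], [0, 0, 0], 0.35]])

```text
time: 4.25
ee_pos: [0.4889, -0.2768, 0.0146]
tool_rot: [-3.142, -0.0, 2.508]
ft_force: [-0.8, 1.0, 3.2]
width: 0.0307
grip_force: 0.9
```

Request:
step_arm(targets=[[[-12, 0, 0], [0, 0, 0], 0.35], [[-12, 0, 0], [0, 0, 0], 0.35], [[-12, 0, 0], [0, 0, 0], 0.35], [[-12, 0, 0], [0, 0, 0], 0.35], [[-12, 0, 0], [0, 0, 0], 0.35], [[-12, 0, 0], [0, 0, 0], 0.35], [[-12, 0, 0], [0, 0, 0], 0.35], [[-12, 0, 0], [0, 0, 0], 0.35]])

```text
time: 5.25
ee_pos: [0.5664, -0.3337, 0.0145]
tool_rot: [-3.142, -0.0, 2.508]
ft_force: [0.8, 0.3, 1.0]
width: 0.0308
grip_force: 0.2
```

```bash
python3 -c "
from h import *
im,c=look(save='pics/t3.png')"
```

```text
(no output)
```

View pics/t3.png

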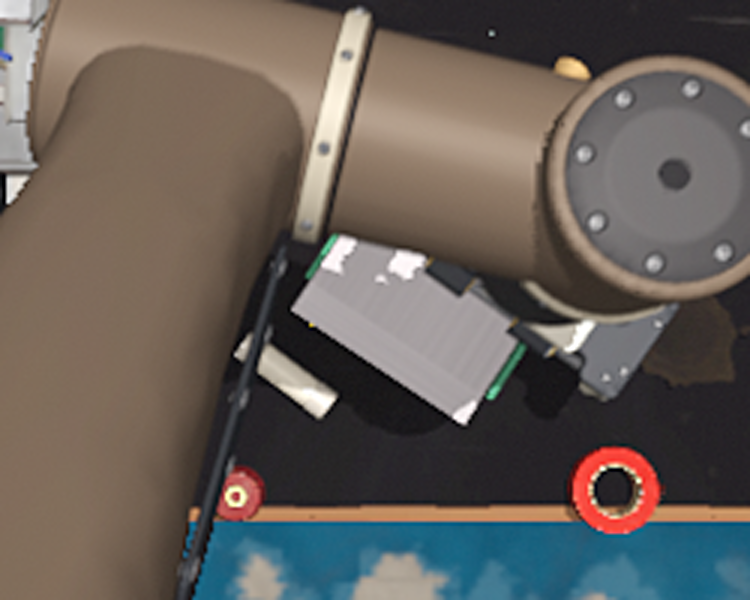

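Request:
step_arm(targets=[[[10, 0, 0], [0, 0, 0], 0.35], [[10, 0, 0], [0, 0, 0], 0.35], [[0, 0, -25], [0, 0, 0], 0.35], [[0, 0, -25], [0, 0, 0], 0.35], [[0, 0, -25], [0, 0, 0], 0.35], [[0, 0, 0], [0, 0, 9], 0.35], [[0, 0, 0], [0, 0, 9], 0.35], [[0, 0, 0], [0, 0, 9], 0.35]])

```text
time: 6.3
ee_pos: [0.5487, -0.3207, 0.0899]
tool_rot: [3.141, -0.0, 2.032]
ft_force: [-0.5, -0.0, -0.1]
width: 0.0307
grip_force: 0.0
```

Request:
step_arm(targets=[[[40, 5, 0], [0, 0, 0], 0.35], [[40, 5, 0], [0, 0, 0], 0.35], [[40, 5, 0], [0, 0, 0], 0.35], [[40, 5, 0], [0, 0, 0], 0.35], [[36, 5, 0], [0, 0, 0], 0.35], [[0, 0, 0], [0, 0, 0], 0.35], [[0, 0, 20], [0, 0, 0], 0.35], [[0, 0, 0], [0, 0, 0], 0.35]])

```text
time: 7.3
ee_pos: [0.4825, -0.1353, 0.0688]
tool_rot: [-3.139, -0.001, 2.037]
ft_force: [-0.2, 0.8, 0.2]
width: 0.0305
grip_force: 0.0
```

```bash
python3 -c "
from h import *
im,c=look(save='pics/t4.png')
b,g,r=[im[...,i].astype(int) for i in range(3)]
blobs(im,c,(235,120,370,270),(b>90)&(b-r>60),.01)"
```

```text
[317. 191.] rect [ 593. -334.] [60. 17.] corners [[568.0, -352.0], [581.0, -363.0], [619.0, -316.0], [605.0, -305.0]]
```

View pics/t4.png

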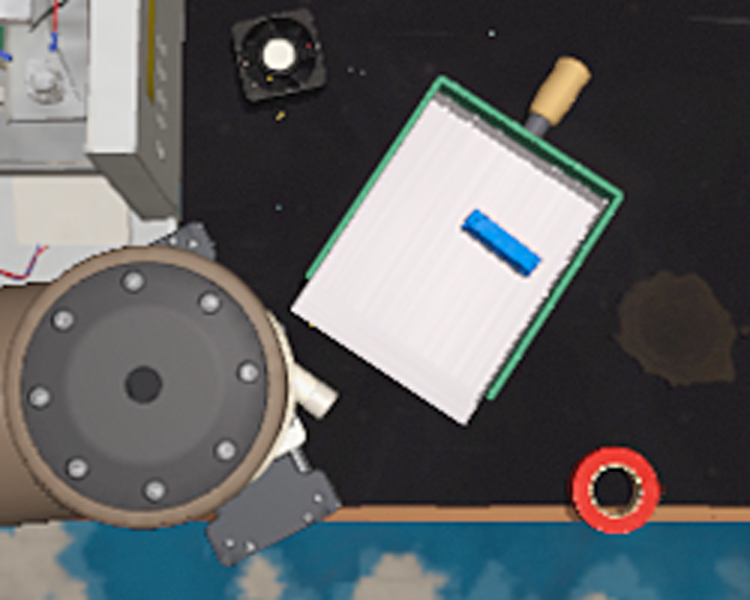

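Request:
step_arm(targets=[[[0, 0, 18], [0, 0, 0], 0.35], [[0, 0, 18], [0, 0, 0], 0.35], [[0, 0, 18], [0, 0, 0], 0.35], [[-9, 0, 0], [0, 0, 0], 0.35], [[-9, 0, 0], [0, 0, 0], 0.35], [[-9, 0, 0], [0, 0, 0], 0.35], [[-9, 0, 0], [0, 0, 0], 0.35], [[-9, 0, 0], [0, 0, 0], 0.35]])

```text
time: 8.35
ee_pos: [0.5045, -0.1759, 0.0158]
tool_rot: [3.141, 0.0, 2.036]
ft_force: [-0.7, 1.3, 1.0]
width: 0.0304
grip_force: 0.4
```

Request:
step_arm(targets=[[[-8, 0, 0], [0, 0, 0], 0.35], [[-8, 0, 0], [0, 0, 0], 0.35], [[-8, 0, 0], [0, 0, 0], 0.35], [[15, 0, 0], [0, 0, 0], 0.35], [[15, 0, 0], [0, 0, 0], 0.35], [[0, 0, 0], [0, 0, -10], 0.35], [[0, 0, 0], [0, 0, -10], 0.35], [[0, 0, 0], [0, 0, -10], 0.35]])

```text
time: 9.35
ee_pos: [0.5009, -0.1688, 0.0157]
tool_rot: [3.142, -0.0, 2.567]
ft_force: [-0.9, 0.3, -0.1]
width: 0.0308
grip_force: 0.0
```

```bash
python3 -c "
from h import *
im,c=look(save='pics/t5.png')"
```

```text
(no output)
```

View pics/t5.png

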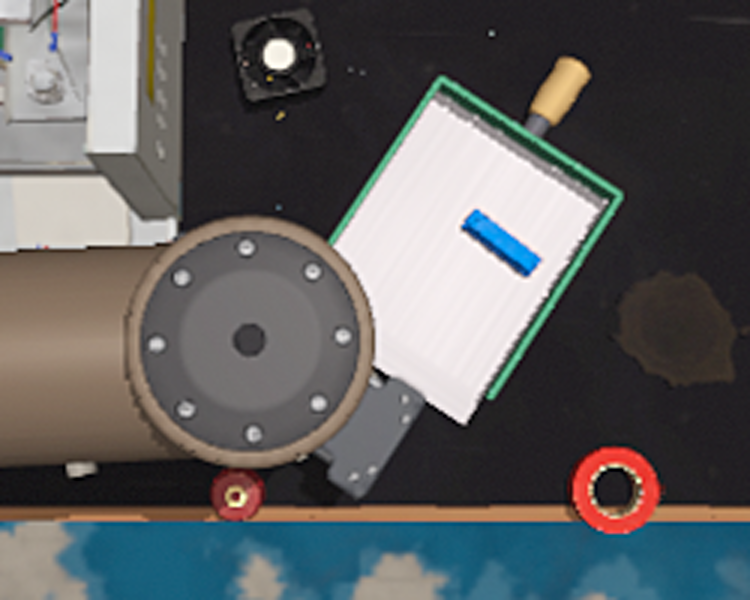

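Request:
step_arm(targets=[[[7, -5, 0], [0, 0, 0], 0.35], [[0, -15, 0], [0, 0, 0], 0.35], [[0, -15, 0], [0, 0, 0], 0.35], [[-4, 0, 0], [0, 0, 0], 0.35], [[-8, 0, 0], [0, 0, 0], 0.35], [[-8, 0, 0], [0, 0, 0], 0.35], [[-8, 0, 0], [0, 0, 0], 0.35], [[-8, 0, 0], [0, 0, 0], 0.35]])

```text
time: 10.4
ee_pos: [0.5071, -0.2153, 0.0154]
tool_rot: [-3.142, -0.0, 2.56]
ft_force: [-0.2, -0.0, 0.2]
width: 0.0304
grip_force: 0.1
```

Request:
step_arm(targets=[[[-9, 0, 0], [0, 0, 0], 0.35], [[-9, 0, 0], [0, 0, 0], 0.35], [[-9, 0, 0], [0, 0, 0], 0.35], [[-9, 0, 0], [0, 0, 0], 0.35], [[-9, 0, 0], [0, 0, 0], 0.35], [[-9, 0, 0], [0, 0, 0], 0.35], [[-9, 0, 0], [0, 0, 0], 0.35], [[0, 0, 0], [0, 0, 0], 0.35]])

```text
time: 11.4
ee_pos: [0.5598, -0.2501, 0.0155]
tool_rot: [3.141, 0.0, 2.56]
ft_force: [1.4, -0.1, 0.1]
width: 0.0307
grip_force: 0.0
```

Request:
step_arm(targets=[[[10, 0, 0], [0, 0, 0], 0.35], [[10, 0, 0], [0, 0, 0], 0.35], [[0, 0, -37], [0, 0, 0], 0.35], [[0, 0, -38], [0, 0, 0], 0.35], [[0, 0, 0], [0, 0, 10], 0.35], [[0, 0, 0], [0, 0, 10], 0.35], [[0, 0, 0], [0, 0, 10], 0.35], [[0, 0, 0], [0, 0, 10], 0.35]])

```text
time: 12.4
ee_pos: [0.5416, -0.2381, 0.0908]
tool_rot: [3.141, -0.0, 1.857]
ft_force: [0.7, 0.4, -0.3]
width: 0.0306
grip_force: 0.0
```

Request:
step_arm(targets=[[[38, -3, 0], [0, 0, 0], 0.35], [[38, -3, 0], [0, 0, 0], 0.35], [[38, -3, 0], [0, 0, 0], 0.35], [[38, -3, 0], [0, 0, 0], 0.35], [[38, -4, 0], [0, 0, 0], 0.35], [[38, -4, 0], [0, 0, 0], 0.35], [[40, -4, 0], [0, 0, 0], 0.35], [[0, 0, 0], [0, 0, 0], 0.35]])

```text
time: 13.4
ee_pos: [0.4483, -0.0254, 0.0901]
tool_rot: [3.131, -0.083, 1.911]
ft_force: [0.6, -0.3, -0.0]
width: 0.0311
grip_force: 0.0
```

```bash
python3 -c "
from h import *
im,c=look(save='pics/t6.png')"
```

```text
(no output)
```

View pics/t6.png

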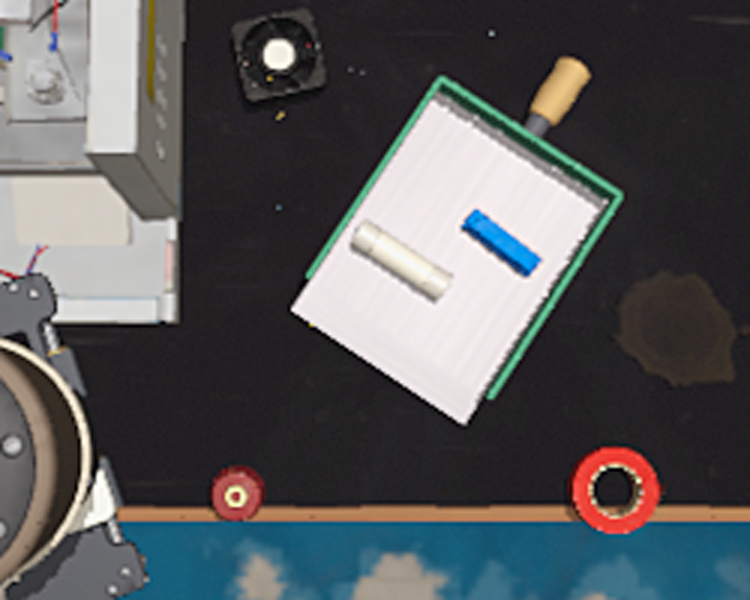

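Fuse_0 (400,262) and the clip (500,242) both lie well inside the pan, and the bystanders haven't moved. The tool is tilted, though, so I'll check the joints.

```bash
python3 -c "
from h import *
s=arm.read_state()
print(s['joint_pos'].round(3) if hasattr(s['joint_pos'],'round') else s['joint_pos'],s['joint_velocities'],s['ee_pos'],s['tool_rot'])"
```

```text
[ 0.306  0.159 -0.598 -0.114 -0.81  -3.03 ] [-0.0180408   0.01538624  0.01169066  0.01065147  0.00145354  0.00217196] [ 0.44896369 -0.0258933   0.09008246] [ 3.13081493 -0.08206659  1.91070208]
```

Request:
step_arm(targets=[[[0, 0, 0], [0, 0, -10.6], 0.35], [[0, 0, 0], [0, 0, -10.6], 0.35], [[0, 0, 0], [0, 0, -10.6], 0.35], [[0, 0, 0], [0, 0, -10.6], 0.35], [[0, 0, 0], [0, 0, -10.6], 0.35], [[0, 0, 0], [0, 0, -10.6], 0.35], [[0, 0, 0], [0, 0, -10.6], 0.35], [[0, 0, 0], [0, 0, -10.6], 0.35]])

```text
time: 14.45
ee_pos: [0.4494, -0.0269, 0.0897]
tool_rot: [3.059, 0.003, -2.889]
ft_force: [0.2, -0.6, -0.4]
width: 0.0306
grip_force: 0.0
```

Request:
step_arm(targets=[[[0, 0, 0], [0, 0, -10.6], 0.35], [[0, 0, 0], [0, 0, -10.6], 0.35], [[0, 0, 0], [0, 0, -10.6], 0.35], [[0, 0, 0], [0, 0, -10.6], 0.35], [[0, 0, 0], [0, 0, -10.6], 0.35], [[0, 0, 0], [0, 0, -10.6], 0.35], [[0, 0, 0], [0, 0, -10.6], 0.35], [[0, 0, 0], [0, 0, -10.6], 0.35]])

```text
time: 15.45
ee_pos: [0.4495, -0.0269, 0.0897]
tool_rot: [3.137, 0.082, -1.409]
ft_force: [-0.1, 0.2, -0.6]
width: 0.0308
grip_force: 0.0
```

```bash
python3 -c "
from h import *
s=arm.read_state()
print(s['joint_pos'],s['ee_pos'],np.degrees(s['tool_rot']))"
```

```text
[ 0.30418143  0.16048455 -0.59668388 -0.11337122 -0.80975152 -0.06389   ] [ 0.44946428 -0.02686906  0.08968039] [179.73599058   4.7089548  -80.71651358]
```

```bash
python3 -c "
from h import *
s=arm.read_state()
A=R.from_euler('xyz',s['tool_rot']);B=R.from_euler('xyz',[180,0,-73],degrees=True)
print(np.degrees((A.inv()*B).as_rotvec()), B.inv().apply(np.array([.443,.011,.09])-s['ee_pos'])*1000)"
```

```text
[-0.05363511  4.71958317 -7.70130426] [-38.10433409  -4.89001864  -0.31960824]
```

Request:
step_arm(targets=[[[0, 0, 0], [0, 4.7, -7.7], 0.35], [[0, 0, 0], [0, 0, 0], 0.35], [[-19, -2.5, 0], [0, 0, 0], 0.35], [[-19, -2.5, 0], [0, 0, 0], 0.35], [[0, 0, 0], [0, 0, 0], 0.35], [[0, 0, 0], [0, 0, 0], 0.35], [[0, 0, 0], [0, 0, 0], 0.35], [[0, 0, 0], [0, 0, 0], 0.35]])

```text
time: 16.45
ee_pos: [0.4434, 0.0112, 0.0897]
tool_rot: [-3.141, 0.001, -1.281]
ft_force: [0.8, -0.6, -0.3]
width: 0.0306
grip_force: 0.0
```

Request:
step_arm(targets=[[[0, 0, 25], [0, 0, 0], 0.35], [[0, 0, 25], [0, 0, 0], 0.35], [[0, 0, 25], [0, 0, 0], 0.35], [[8, 0, 0], [0, 0, 0], 0.35], [[8, 0, 0], [0, 0, 0], 0.35], [[8, 0, 0], [0, 0, 0], 0.35], [[8, 0, 0], [0, 0, 0], 0.35], [[8, 0, 0], [0, 0, 0], 0.35]])

```text
time: 17.45
ee_pos: [0.4554, -0.0271, 0.0152]
tool_rot: [-3.14, 0.001, -1.28]
ft_force: [-0.0, 0.8, -0.4]
width: 0.0306
grip_force: 0.4
```

Request:
step_arm(targets=[[[11, 0, 0], [0, 0, 0], 0.35], [[11, 0, 0], [0, 0, 0], 0.35], [[11, 0, 0], [0, 0, 0], 0.35], [[11, 0, 0], [0, 0, 0], 0.35], [[11, 0, 0], [0, 0, 0], 0.35], [[11, 0, 0], [0, 0, 0], 0.35], [[11, 0, 0], [0, 0, 0], 0.35], [[0, 0, 0], [0, 0, 0], 0.35]])

```text
time: 18.45
ee_pos: [0.4771, -0.1012, 0.0146]
tool_rot: [-3.141, 0.001, -1.281]
ft_force: [-0.5, 0.3, 0.3]
width: 0.0306
grip_force: 0.0
```

```bash
python3 -c "
from h import *
im=cv2.resize(arm.capture('side')[130:290,170:370],None,fx=3,fy=3);w=arm.capture('wrist')
cv2.imwrite('pics/s7.png',im); cv2.imwrite('pics/w7.png',w)"
```

```text
(no output)
```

View pics/s7.png

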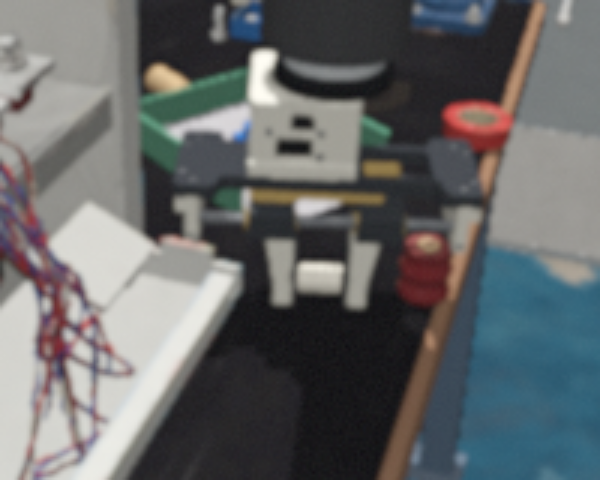

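Request:
step_arm(targets=[[[11.6, 0, 0], [0, 0, 0], 0.35], [[11.6, 0, 0], [0, 0, 0], 0.35], [[11.6, 0, 0], [0, 0, 0], 0.35], [[11.6, 0, 0], [0, 0, 0], 0.35], [[11.6, 0, 0], [0, 0, 0], 0.35], [[11.6, 0, 0], [0, 0, 0], 0.35], [[11.6, 0, 0], [0, 0, 0], 0.35], [[11.6, 0, 0], [0, 0, 0], 0.35]])

```text
time: 19.55
ee_pos: [0.5038, -0.1901, 0.0146]
tool_rot: [-3.141, 0.001, -1.28]
ft_force: [-0.3, 1.3, -0.3]
width: 0.0306
grip_force: 0.4
```

Request:
step_arm(targets=[[[-10, 0, 0], [0, 0, 0], 0.35], [[-12, 0, 0], [0, 0, 0], 0.35], [[-12, 0, 0], [0, 0, 0], 0.35], [[0, 0, 0], [0, 0, -10], 0.35], [[0, 0, 0], [0, 0, -10], 0.35], [[0, 0, 0], [0, 0, -10], 0.35], [[0, 0, 0], [0, 0, -10], 0.35], [[-6, 0, 0], [0, 0, 0], 0.35]])

```text
time: 20.55
ee_pos: [0.4888, -0.1526, 0.0147]
tool_rot: [-3.14, 0.0, -0.582]
ft_force: [0.5, -0.3, -1.2]
width: 0.0304
grip_force: 0.0
```

```bash
python3 -c "
from h import *
w=arm.capture('wrist');im=arm.capture('top')[150:300,180:380]
cv2.imwrite('pics/w8.png',np.hstack([cv2.resize(w,(400,300)),cv2.resize(im,(400,300))]))"
```

View pics/w8.png

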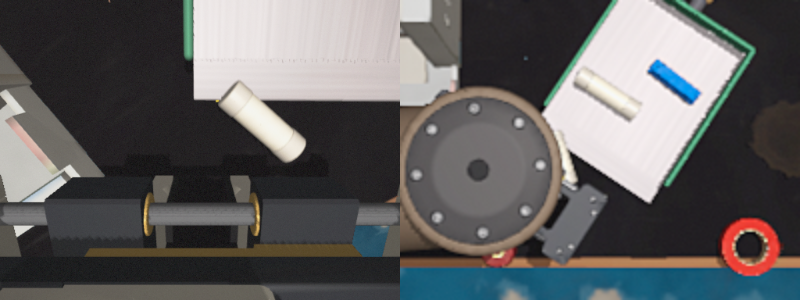

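Request:
step_arm(targets=[[[0, 12, 0], [0, 0, 0], 0.35], [[0, 12, 0], [0, 0, 0], 0.35], [[0, 12, 0], [0, 0, 0], 0.35], [[8, 0, 0], [0, 0, 0], 0.35], [[8, 0, 0], [0, 0, 0], 0.35], [[8, 0, 0], [0, 0, 0], 0.35], [[8, 0, 0], [0, 0, 0], 0.35], [[8, 0, 0], [0, 0, 0], 0.35]])

```text
time: 21.65
ee_pos: [0.503, -0.2057, 0.0144]
tool_rot: [-3.141, 0.001, -0.581]
ft_force: [0.3, 0.2, 0.3]
width: 0.0308
grip_force: 0.2
```

Request:
step_arm(targets=[[[8, 0, 0], [0, 0, 0], 0.35], [[8, 0, 0], [0, 0, 0], 0.35], [[8, 0, 0], [0, 0, 0], 0.35], [[8, 0, 0], [0, 0, 0], 0.35], [[8, 0, 0], [0, 0, 0], 0.35], [[8, 0, 0], [0, 0, 0], 0.35], [[8, 0, 0], [0, 0, 0], 0.35], [[8, 0, 0], [0, 0, 0], 0.35]])

```text
time: 22.65
ee_pos: [0.5562, -0.2409, 0.0145]
tool_rot: [-3.141, 0.001, -0.582]
ft_force: [-1.7, 0.4, 1.3]
width: 0.031
grip_force: 0.9
```

Request:
step_arm(targets=[[[0, 0, 0], [0, 0, 0], 0.35], [[-10, 0, 0], [0, 0, 0], 0.35], [[-15, 0, 0], [0, 0, 0], 0.35], [[0, 0, -25], [0, 0, 0], 0.35], [[0, 0, -50], [0, 0, 0], 0.35], [[-50, 0, -30], [0, 0, 0], 0.35], [[-60, 0, 0], [0, 0, 0], 0.35], [[-60, 0, 0], [0, 0, 0], 0.35]])

```text
time: 23.65
ee_pos: [0.3906, -0.1328, 0.1196]
tool_rot: [-3.14, -0.0, -0.582]
ft_force: [0.2, 1.8, 1.0]
width: 0.0305
grip_force: 0.0
```

```bash
python3 -c "
from h import *
im,c=look(save='pics/t9.png')
h,s,v=cv2.split(cv2.cvtColor(im,cv2.COLOR_BGR2HSV))
b,g,r=[im[...,i].astype(int) for i in range(3)]
print('tape');blobs(im,c,(330,250,380,295),(r-b>60)&(s>110),.019)"
```

```text
tape
[354. 276.] rect [ 416. -410.] [ 58. 104.] corners [[387.0, -358.0], [387.0, -462.0], [446.0, -462.0], [446.0, -358.0]]
```

View pics/t9.png

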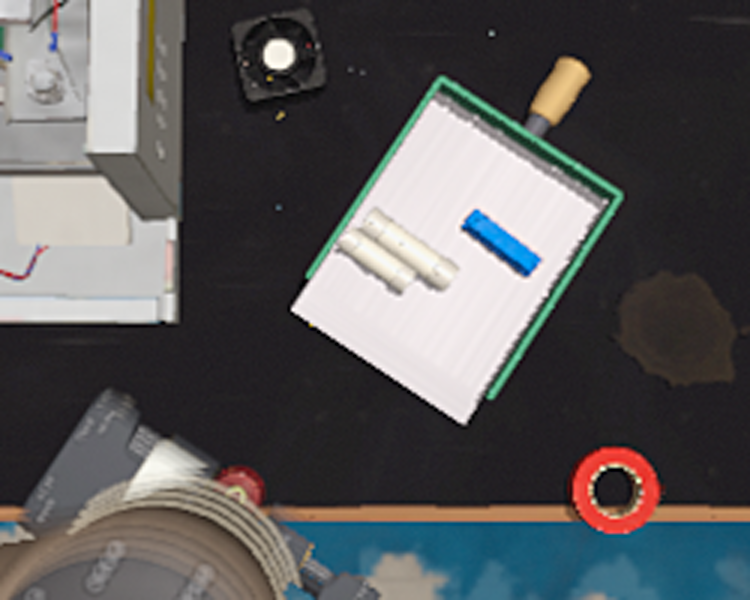

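All three now lie inside, past the mouth: fuse_0 at (410,248), fuse_1 at (375,260) and the clip at (500,242). The bystanders haven't moved and the gripper is clear.

```bash
python3 -c "
from rig import arm
print(arm.job_done())"
```

```text
the job is handed in; nothing more can be done
None
```

Job handed in at about 24 s of the 72 s allowed: both fuses and the clamp were swept into the pan past the mouth, and the final picture shows the insulator, tape and fan still in place; the hand-in returned no verdict.

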